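# Set a mortar prism against the flip stop of the marking bench

### The job

Get the loose mortar prism ready for marking: flip the stop flag of the marking bench fully down across the lane while the lane under the crossbeam is still empty, lay the prism lengthwise in the open end of the lane between the two rails, then push it under the crossbeam until its end rests squarely against the flag. Bring it up to the flag gently, without ramming it, leave the flag down and the prism flat in the lane, and leave the jar, the mould and the brush where they are.

Things in the scene. Friction and masses are not known exactly. Their poses are not given: they have to be found in the camera images.
- bench: Fixed marking bench: teal base 400 x 150 mm, steel lane floor on top, 30 mm above the table. Origin: on the table, mid-lane, under the stop face of the lowered flag (the face the prism meets). x axis: along the lane, pushing direction towards the flag; y left of that; z up. Base spans x -340 to 60, y -75 to 75 mm; all bench-frame numbers below are in this frame.
- lane_entry (a point): Point on the lane floor, mid-lane, in the open end of the lane: bench frame x -250, y 0, z 30 mm; axes as the bench. Aluminium rails 10 mm high above the floor, 14 mm wide, on both sides from x -335 to -10 mm, leave a lane 47 mm wide (y -23.5 to 23.5). Nothing is above the lane before x -175 mm.
- beam (a point): Centre of the underside of the fixed solid crossbeam: bench frame x -115, y 0, z 175 mm. Beam: x -175 to -55, y -145 to 145, z 175 to 240 mm (box on it to 275), on columns 32 mm thick at y +120 and -120; a thin stylus hangs to z 145. The pushed-home prism's rear end (x -160) is under the beam, so the pushing tool must lean back along the lane (25 to 50 degrees).
- flag (a joint): Angle of the stop flag, rad: 0 = fully down across the lane (end of travel), 1.57 = upright, 2.0 = leaning back off the lane. The hinge has friction (0.15 N m, 2 N at the tip; a little more to move it); the flag stays where it is left and must be pressed right down. No latch. It swings over from the bench's +y side towards -y.
- flag_hinge (a point): Hinge axis of the flag, parallel to the lane: bench frame x 15, y 45, z 60 mm, between two aluminium cheeks (y 35 to 59, up to z 72 mm; x -10 to 40). Flag: aluminium block, 30 mm along the lane (x 0 to 30), 36 mm thick, 5 to 80 mm from the axis. Down it fills y 40 to -35, z 36 to 72 mm; upright it fills y 21 to 57, z 65 to 140 mm.
- flag_tip (a point): Point at the free end of the flag, 80 mm from the hinge axis, mid-width; with the flag down it is at y -35, z 60 mm in the bench frame.
- prism_center (a point): Centre of the loose mortar prism: grey hardened block 160 x 40 x 40 mm, 0.4 to 0.8 kg, lying on the table (centre 20 mm up). x axis along its length; both ends are alike. In the lane against the flag its centre is at x -80, y 0 (3.5 mm play each side), z 50 mm in the bench frame.
- jar: Bystander: closed amber jar, 72 mm diameter, 110 mm high, standing; origin at the centre of its underside. Leave it.
- mould: Bystander: open dark steel mould, 100 x 140 x 50 mm; origin at the centre of its underside. Leave it.
- brush: Bystander: hand brush about 200 mm long lying on the table; origin under its middle. Leave it.
Things that resemble listed ones, but are neither listed nor needed, are in the scene too. Several things look just like the part that bears prism_center: the one meant starts farthest to the robot's left.

How it is judged:
By the outcome, as a careful person would: the job done as asked, in the order asked, and still so for the second after the job is handed in, with the robot touching nothing.
It also fails if it takes over 72 s, if anything falls off the work surface, if the arm or the gripper's body presses on something with over 40 N, if the wrist force passes 120 N, or if a joint passes its speed limit or range.

### The arm

A 6-joint arm with a two-finger parallel gripper is mounted at the origin on the work surface. World frame = base frame: x ahead of the robot, y to its left, z up, the work surface at z = 0. Lengths are in mm, angles in rad, forces in N, time in s.
With the tool pointing down it reaches from about 400 to 925 mm from the base axis. Payload 12.5 kg.
Tool frame: the origin (TCP) lies at the very end of the fingers, on their centre line; the grasp point (between the pads) lies 19 mm behind it; z points along the fingers, y is the direction in which the jaws open and shut (so a half turn about z gives the same grasp; the last joint's range is limited). The gripper opens to 95 mm and grips with 3 to 60 N. Pads are 20 mm wide; open, the fingers measure 119 mm over their backs; the gripper's body (75 mm by 180 mm) begins 59 mm behind the grasp point.
Start: joints at [1.116, 0.491, 1.559, -0, 1.092, -0.106], TCP at [213.591, 587.389, 214.661] pointing down, gripper open.
Joint ranges: [-3.1, 3.1], [-0.84, 2.19], [0.05, 2.79], [-1.13, 4.28], [0.06, 2.93], [-2.69, 2.69]. Speed limits (rad/s): [2.22, 2.22, 2.79, 3.14, 3.14, 3.14].

### API

Orientations are given as [roll, pitch, yaw] about the fixed x, y, z axes, in that order (R = Rz(yaw) Ry(pitch) Rx(roll)).
In Python, from cell import env, read_camera, get_calibration gives the robot as it stands.
- The arm moves only by the tool arm_command, never from a script. Its argument "targets" is a list of rows, each a list of 3 entries, a list of its own where there are three numbers: the turn, a rotation vector about the tool's x, y, z in rad, then the shift along the tool's x, y, z in m, then the closure in counts, from 0 (fully open) to 255 (shut). In form: [[[rx, ry, rz], [tx, ty, tz], fingers], ...]. A call has 1 to 8 rows; each row is the pose to reach, as a shift and turn from the pose commanded when the call began, along the tool's axes at that moment; what a row does not reach only later rows make up. A row lasts 1/10 s, in which the tool goes at most 50 mm and 8.59 degrees, less where a joint would pass 70% of its speed; a pose out of reach is approached as far as the arm can. A call with a gripper value outside its range is refused whole. The fingers move at their own pace and stop on an object; the grip force is fixed at half the most. Time passes only in rows, so rows that repeat a pose let the fingers close. It gives the time, the measured TCP pose, the force and the opening at its end, in the units of the state.
- env.state(): the state, without advancing time (a new reading comes with each control period).
- read_camera(name): name is "scene" or "top" or "wrist"; returns (picture, depth): 420x560x3 uint8, blue, green, red; 420x560 float32, mm along the optical axis (not along the pixel's ray), 0 where there is no reading.
- get_calibration(name): a dict with "vfov" (degrees; the focal length in pixels is half the picture's height over the tangent of half this angle, whatever the lens; pixels are square), "cx", "cy" (the principal point, pixels), "world_from_camera" (4x4, takes a point from camera to world coordinates). Camera axes: x right, y down, z forward; pixel columns grow to the right and rows downward; lengths in mm; the calibration is good to about 2 mm. The wrist camera is an equidistant fisheye: a pixel r from the principal point sees the ray r / f radians off the axis. A picture is of the moment at which its call begins: read the wrist's pose just before it. get_calibration takes no time and is no camera call; for the wrist camera it gives the pose at the moment of the call.
- env.job_done(): hands the job in, once; it reports no verdict.
The state is a dict: "t": time; "joints": joint angles; "qvel": joint speeds; "tau": joint torques, N m; "eef_pos": TCP position; "tcp_rot": TCP orientation; "ft_force": force on the tool from outside, world axes, zero at the start; "moment": the same for the moment, N m; "opening": opening from 0.0 (shut) to 1.0 (fully open).
Only numpy, scipy, OpenCV 4.12 (cv2) and the standard library are available. Lean on these libraries where they do the work, as an engineer would, in place of code of your own. Each camera call takes 0.05 s, during which the arm holds its last target.

## Working session

There is one attempt and no reset: what is moved stays moved. The work goes in short steps, Python scripts to look and compute and a tool call to move; the robot and the scene stay as the last step left them, time stands still between calls to the robot, and variables do not carry over. Pictures are saved under pics/ and viewed, and the job is handed in when it is done.

Besides the shell and the picture viewer there is one more tool, called after "Request:" as name([rows], argument=value, ...), one row to a line, values as JSON. arm_command: Moves the arm, as the interface text tells. Its arguments: {"type":"object","properties":{"targets":{"type":"array"}},"required":["targets"]}

```bash
ls; mkdir -p pics; python3 - <<'E'
from cell import env, read_camera, get_calibration
import cv2,numpy as np
print(env.state())
for n in("scene","top"):
    p,d=read_camera(n); c=get_calibration(n); print(n,c)
    cv2.imwrite(f"pics/{n}0.png",p); np.savez(f"pics/{n}0.npz",p=p,d=d,W=c["world_from_camera"],v=c["vfov"],c=[c["cx"],c["cy"]])
E
```

```text
pics
{'t': 0.0, 'joints': array([ 1.11640398e+00,  4.91570875e-01,  1.55946421e+00, -6.01714712e-07,
        1.09168815e+00, -1.05618169e-01]), 'qvel': array([ 3.97176844e-04,  7.71875408e-04, -6.70765831e-05,  1.00148696e-03,
        1.45865456e-03, -2.06633757e-04]), 'tau': array([ 6.46563149e-04, -6.12640643e+01, -2.58189511e+01,  6.92641921e-02,
        4.82259155e-02, -8.99096494e-05]), 'eef_pos': array([213.47127121, 587.14996237, 214.04963308]), 'tcp_rot': array([-3.14046831e+00, -1.18657642e-04,  2.79281869e+00]), 'ft_force': array([0.45185191, 0.17289331, 0.57350756]), 'moment': array([ 0.00250154, -0.00845565,  0.00940725]), 'opening': 1.0006782269947614}
scene {'vfov': 53.92309769086649, 'cx': 281.51269771524403, 'cy': 204.40409635154498, 'world_from_camera': array([[ 5.53360342e-01, -7.94140482e-01,  2.51263262e-01,
         2.23441384e+02],
       [-8.32941966e-01, -5.27542087e-01,  1.67053966e-01,
        -2.26145002e+02],
       [-1.12372142e-04, -3.01728755e-01, -9.53393804e-01,
         1.28399289e+03],
       [ 0.00000000e+00,  0.00000000e+00,  0.00000000e+00,
         1.00000000e+00]])}
top {'vfov': 49.475515432082915, 'cx': 278.7174590256596, 'cy': 216.2524247289422, 'world_from_camera': array([[-1.31636326e-02, -9.96077920e-01,  8.74956957e-02,
         3.95250292e+02],
       [-9.99818324e-01,  1.19055200e-02, -1.48854808e-02,
         1.77712351e+00],
       [ 1.37854170e-02, -8.76757468e-02, -9.96053676e-01,
         1.58481528e+03],
       [ 0.00000000e+00,  0.00000000e+00,  0.00000000e+00,
         1.00000000e+00]])}
```

View pics/scene0.png

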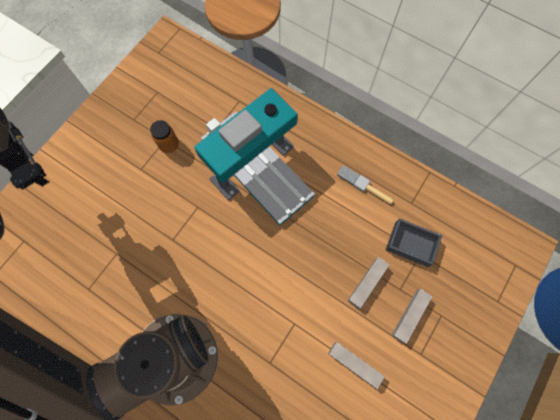

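View pics/top0.png

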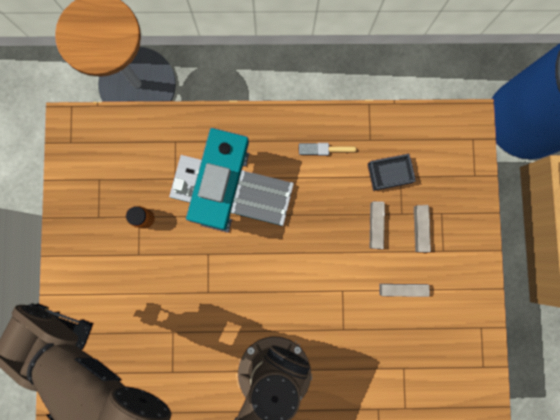

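```bash
cat >h.py <<'E'
import numpy as np,cv2
class Cam:
    def __init__(s,f):
        z=np.load(f); s.p=z["p"];s.d=z["d"];s.W=z["W"];s.c=z["c"];s.f=210/np.tan(np.radians(float(z["v"]))/2)
    def cloud(s):
        v,u=np.mgrid[:420,:560]; d=s.d
        P=np.stack([(u-s.c[0])*d/s.f,(v-s.c[1])*d/s.f,d],-1)
        return P@s.W[:3,:3].T+s.W[:3,3]
    def proj(s,X):
        X=np.atleast_2d(X); q=(X-s.W[:3,3])@s.W[:3,:3]
        return q[:,:2]/q[:,2:]*s.f+s.c
E
python3 - <<'E'
from h import *
t=Cam("pics/top0.npz");s=Cam("pics/scene0.npz")
cv2.imwrite("pics/topc.png",cv2.resize(t.p[110:245,115:305],None,fx=4,fy=4,interpolation=cv2.INTER_CUBIC))
cv2.imwrite("pics/scc.png",cv2.resize(s.p[80:230,190:330],None,fx=4,fy=4,interpolation=cv2.INTER_CUBIC))
for n,c in(("top",t),("scene",s)):
    C=c.cloud()
    z=C[...,2]
    tab=(abs(z)<8)
    print(n,"table z",np.median(z[tab]))
    # prisms: height 35-45
    m=((z>30)&(z<50)&(C[...,1]<-150)).astype(np.uint8)
    k,l,st,ce=cv2.connectedComponentsWithStats(m)
    for i in range(1,k):
        if st[i,4]>150:
            X=C[l==i][:,:2].astype(np.float32); r=cv2.minAreaRect(X); print(ce[i].round(),st[i,4],[np.round(q,1) for q in r],np.median(C[l==i][:,2]).round(1))
E
```

```text
top table z 0.7324790217227246
[377. 225.] 575 [array([ 497.3, -356.7]), array([ 41.7, 158.2]), np.float64(87.4)] 40.8
[423. 228.] 581 [array([ 485.3, -512. ]), array([ 43.2, 157.8]), np.float64(89.9)] 40.6
[404. 290.] 587 [array([ 276.3, -441.5]), array([161.2,  40.3]), np.float64(88.7)] 40.4
scene table z -0.8305486145238774
[510.  40.] 531 [array([1529.7, -346.5]), array([ 15.5, 393. ]), np.float64(0.2)] 39.7
[415. 242.] 477 [array([ 678.2, -414.6]), array([101.8, 141.9]), np.float64(10.2)] 45.7
[369. 282.] 740 [array([ 494.9, -359.9]), array([ 40.7, 159.8]), np.float64(87.3)] 39.4
[413. 316.] 818 [array([ 481.7, -515.1]), array([160.4,  41.5]), np.float64(0.0)] 39.1
[357. 365.] 872 [array([ 273.5, -445.6]), array([160.3,  40.1]), np.float64(88.8)] 39.5
```

View pics/topc.png

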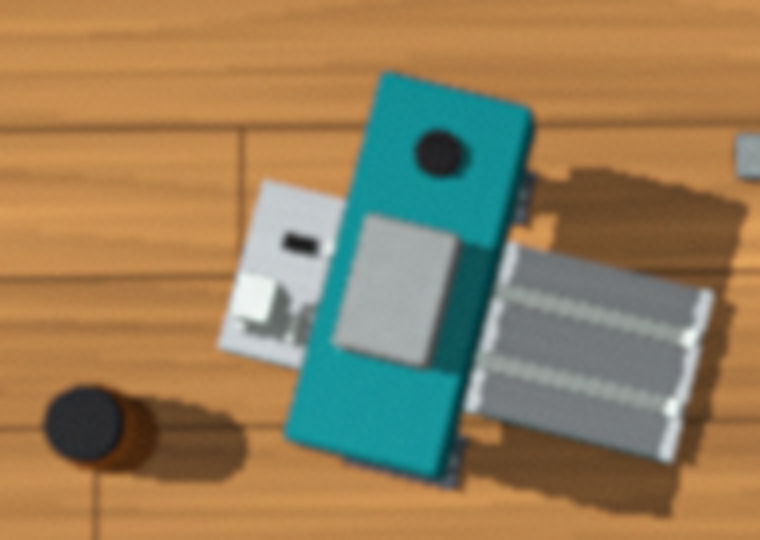

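View pics/scc.png

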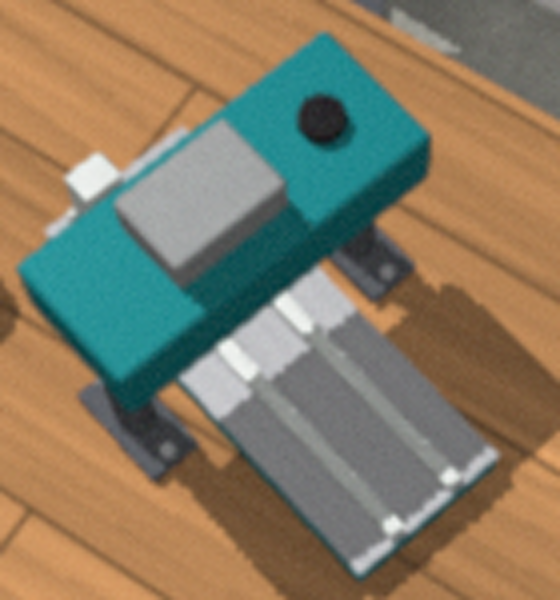

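```bash
python3 - <<'E'
from h import *
from scipy.spatial import cKDTree
for n in("top","scene"):
    c=Cam(f"pics/{n}0.npz");C=c.cloud();z=C[...,2]
    box=(C[...,0]>350)&(C[...,0]<800)&(C[...,1]>-100)&(C[...,1]<450)
    for lo,hi in((230,290),(25,36),(266,290)):
        m=((z>lo)&(z<hi)&box).astype(np.uint8)
        k,l,st,ce=cv2.connectedComponentsWithStats(m)
        for i in range(1,k):
            if st[i,4]>100:
                X=C[l==i][:,:2].astype(np.float32); r=cv2.minAreaRect(X); print(n,lo,ce[i].round(),st[i,4],[np.round(q,1) for q in r],np.median(C[l==i][:,2]).round(1))
    m=box&(z>100)&(z<160); print(n,m.sum(), C[m][:30].round(0).tolist())
    m=box&(z>90)&(z<150)&(C[...,0]<560)&(C[...,1]>200)
E
```

```text
top 230 [217. 178.] 3864 [array([631.8, 165.4]), array([120.8, 291. ]), np.float64(75.2)] 242.1
top 25 [187. 170.] 453 [array([688. , 294.4]), array([ 73.5, 107. ]), np.float64(75.3)] 31.3
top 25 [264. 191.] 1127 [array([620.5,  30.1]), array([181.9, 101.8]), np.float64(74.8)] 31.1
top 25 [179. 196.] 127 [array([608., 320.]), array([79.1, 40.2]), np.float64(54.2)] 31.0
top 25 [258. 213.] 539 [array([546.8,  50. ]), array([182.2,  46. ]), np.float64(75.3)] 30.8
top 266 [213. 182.] 829 [array([611.7, 170.7]), array([70.9, 99.9]), np.float64(74.7)] 275.6
top 330 [[649.0, 307.0, 141.0], [645.0, 309.0, 145.0], [645.0, 307.0, 141.0], [646.0, 305.0, 136.0], [645.0, 300.0, 142.0], [646.0, 298.0, 138.0], [645.0, 293.0, 145.0], [641.0, 309.0, 146.0], [641.0, 305.0, 146.0], [643.0, 304.0, 139.0], [642.0, 300.0, 143.0], [641.0, 296.0, 145.0], [642.0, 294.0, 139.0], [642.0, 291.0, 138.0], [642.0, 288.0, 138.0], [643.0, 286.0, 134.0], [639.0, 310.0, 142.0], [638.0, 306.0, 145.0], [638.0, 303.0, 144.0], [639.0, 300.0, 141.0], [638.0, 296.0, 146.0], [639.0, 294.0, 142.0], [639.0, 291.0, 138.0], [639
[... 448 characters left out ...]
scene 337 [[644.0, 306.0, 138.0], [639.0, 305.0, 141.0], [643.0, 306.0, 133.0], [642.0, 300.0, 142.0], [634.0, 311.0, 137.0], [635.0, 307.0, 140.0], [635.0, 302.0, 144.0], [639.0, 303.0, 137.0], [641.0, 300.0, 137.0], [645.0, 300.0, 132.0], [557.0, 449.0, 108.0], [559.0, 448.0, 105.0], [560.0, 444.0, 109.0], [629.0, 311.0, 137.0], [631.0, 308.0, 137.0], [634.0, 307.0, 134.0], [635.0, 303.0, 137.0], [636.0, 300.0, 139.0], [638.0, 298.0, 138.0], [639.0, 295.0, 139.0], [640.0, 292.0, 140.0], [549.0, 450.0, 113.0], [551.0, 448.0, 112.0], [554.0, 447.0, 108.0], [556.0, 445.0, 108.0], [557.0, 441.0, 109.0], [558.0, 438.0, 111.0], [622.0, 313.0, 139.0], [624.0, 311.0, 138.0], [625.0, 307.0, 141.0]]
```

```bash
cat >>h.py <<'E'
from scipy.spatial.transform import Rotation as R
O=np.array([659.5,275.,0]); YB=np.radians(75.1)
RB=R.from_euler("z",YB)
def b2w(p): return O+RB.apply(np.asarray(p,float))
def w2b(p): return RB.inv().apply(np.asarray(p,float)-O)
def tool(yaw,lean=0): # lean: fingers point forward along tool x dir by lean rad
    return R.from_euler("xyz",[np.pi,0,yaw])*R.from_euler("y",lean)
def st():
    from cell import env
    s=env.state(); return s,np.array(s["eef_pos"]),R.from_euler("xyz",s["tcp_rot"])
def rel(way):
    s,p,r=st()
    print("t",round(s["t"],2),"pos",p.round(1),"bench",w2b(p).round(1),"rot",np.round(s["tcp_rot"],3),"F",np.round(s["ft_force"],1),"open",round(s["opening"],2),"q",np.round(s["joints"],2))
    for q,t in way:
        print("  row",(r.inv()*t).as_rotvec().round(3).tolist(),(r.inv().apply(np.asarray(q)-p)/1000).round(4).tolist())
E
python3 - <<'E'
from h import *
t=tool(YB); print(t.as_matrix().round(2), tool(YB,.6).as_matrix()[:,2], RB.apply([1,0,0]))
rel([(b2w([18,95,230]),t)])
E
```

```text
[[ 0.26  0.97  0.  ]
 [ 0.97 -0.26 -0.  ]
 [ 0.    0.   -1.  ]] [ 0.1451881   0.54565698 -0.82533561] [0.25713279 0.96637608 0.        ]
t 0.1 pos [213.5 587.2 214.1] bench [187.  511.3 214.1] rot [-3.141 -0.     2.793] F [-0.9 -0.2 -0.2] open 1.0 q [ 1.12  0.49  1.56  0.    1.09 -0.11]
  row [-0.001, 0.001, 1.482] [-0.4296, -0.1314, -0.0158]
```

Request:
arm_command([
  [[0, 0, 1.482], [-0.43, -0.131, -0.016], 255],
  [[0, 0, 1.482], [-0.43, -0.131, -0.016], 255],
  [[0, 0, 1.482], [-0.43, -0.131, -0.016], 255],
  [[0, 0, 1.482], [-0.43, -0.131, -0.016], 255],
  [[0, 0, 1.482], [-0.43, -0.131, -0.016], 255],
  [[0, 0, 1.482], [-0.43, -0.131, -0.016], 255],
  [[0, 0, 1.482], [-0.43, -0.131, -0.016], 255],
  [[0, 0, 1.482], [-0.43, -0.131, -0.016], 255],
])

```text
t: 0.9
eef_pos: [534.5, 345.6, 228.7]
tcp_rot: [-3.141, 0.0, 1.587]
ft_force: [0.8, 0.9, 0.7]
opening: 0.387
```

```bash
python3 - <<'E'
from h import *
rel([(b2w([18,95,230]),tool(YB))])
E
```

```text
t 0.9 pos [534.5 345.6 228.7] bench [ 36.1 139.  228.7] rot [-3.141  0.     1.587] F [0.8 0.9 0.7] open 0.39 q [0.47 0.5  1.51 0.   1.14 0.45]
  row [-0.0, 0.0, 0.276] [-0.0294, 0.0374, -0.0013]
```

Request:
arm_command([
  [[0, 0, 0.276], [-0.029, 0.037, -0.001], 255],
  [[0, 0, 0.276], [-0.029, 0.037, -0.001], 255],
  [[0, 0, 0.276], [-0.029, 0.037, -0.001], 255],
  [[0, 0, 0.276], [-0.029, 0.037, -0.001], 255],
])

```text
t: 1.3
eef_pos: [570.3, 319.2, 229.6]
tcp_rot: [-3.141, 0.0, 1.321]
ft_force: [-0.6, 0.8, -1.0]
opening: 0.051
```

```bash
python3 - <<'E'
from h import *
from cell import read_camera,get_calibration
rel([(b2w([18,95,230]),tool(YB)),(b2w([18,85,108]),tool(YB))])
c=get_calibration("scene");p,d=read_camera("scene");np.savez("pics/s1.npz",p=p,d=d,W=c["world_from_camera"],v=c["vfov"],c=[c["cx"],c["cy"]])
cv2.imwrite("pics/s1.png",cv2.resize(p[60:300,60:340],None,fx=2.6,fy=2.5))
p,d=read_camera("wrist"); cv2.imwrite("pics/w1.png",p)
s=Cam("pics/s1.npz");C=s.cloud()
# arm points near beam
m=(C[...,2]>285); B=RB.inv().apply((C.reshape(-1,3)-O)).reshape(C.shape)
m&=(B[...,0]>-200)&(B[...,0]<150)&(B[...,1]>-150)&(B[...,1]<400)
print(B[m].min(0),B[m].max(0)); b=B[m]; k=(b[:,0]<-40)&(b[:,1]<150); print(k.sum(), b[k][:,2].min() if k.any() else None)
E
```

```text
t 1.3 pos [570.3 319.2 229.6] bench [ 19.8  97.6 229.6] rot [-3.141  0.     1.321] F [-0.6  0.8 -1. ] open 0.05 q [0.41 0.52 1.46 0.   1.16 0.66]
  row [-0.001, 0.0, 0.01] [-0.0018, 0.0026, -0.0004]
  row [-0.001, 0.0, 0.01] [-0.0019, 0.0126, 0.1216]
[-199.96665585    9.23785151  299.96278049] [ 85.46037431 399.98573793 767.33405976]
1111 460.78677837850194
```

View pics/s1.png

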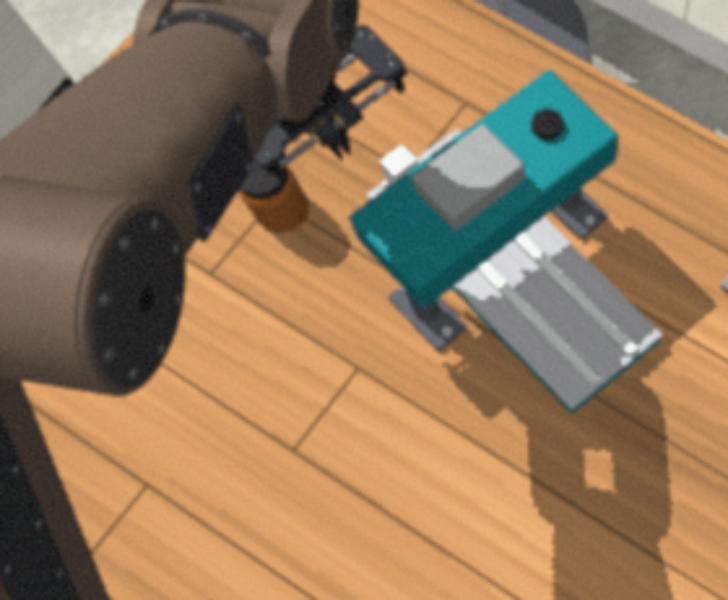

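View pics/w1.png

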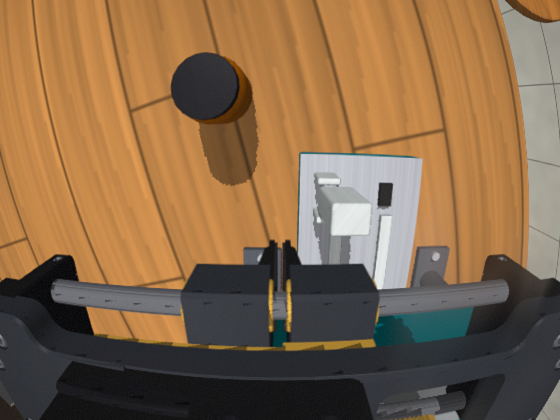

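Request:
arm_command([
  [[0, 0, 0.01], [-0.002, 0.012, 0.045], 255],
  [[0, 0, 0.01], [-0.002, 0.012, 0.09], 255],
  [[0, 0, 0.01], [-0.002, 0.012, 0.117], 255],
  [[0, 0, 0.01], [-0.002, 0.012, 0.117], 255],
  [[0, 0, 0.01], [-0.002, 0.012, 0.117], 255],
])

```text
t: 1.9
eef_pos: [581.8, 314.8, 113.8]
tcp_rot: [3.141, -0.0, 1.309]
ft_force: [0.1, -0.3, 0.6]
opening: 0.003
```

```bash
python3 - <<'E'
from h import *
w=[]
for th in (90,75,60,45,30,15,5):
    a=np.radians(th); r=55
    y=45-r*np.cos(a)+12*np.sin(a)+12; z=60+r*np.sin(a)+12*np.cos(a)
    w.append((b2w([18,y,z]),tool(YB)))
rel(w)
E
```

```text
t 1.9 pos [581.8 314.8 113.8] bench [ 18.5  85.3 113.8] rot [ 3.141 -0.     1.309] F [ 0.1 -0.3  0.6] open 0.0 q [0.4  0.65 1.56 0.   0.93 0.66]
  row [0.0, -0.0, -0.002] [-0.0005, 0.0163, -0.0012]
  row [0.0, -0.0, -0.002] [-0.0005, 0.0309, -0.0025]
  row [0.0, -0.0, -0.002] [-0.0005, 0.0454, 0.0001]
  row [0.0, -0.0, -0.002] [-0.0004, 0.0587, 0.0064]
  row [0.0, -0.0, -0.002] [-0.0004, 0.0699, 0.0159]
  row [0.0, -0.0, -0.002] [-0.0004, 0.0783, 0.028]
  row [0.0, -0.0, -0.002] [-0.0004, 0.082, 0.037]
```

Request:
arm_command([
  [[0, 0, 0], [0, 0.01, 0], 255],
  [[0, 0, 0], [0, 0.018, -0.001], 255],
  [[0, 0, 0], [0, 0.025, -0.001], 255],
  [[0, 0, 0], [0, 0.031, -0.002], 255],
  [[0, 0, 0], [0, 0.038, -0.001], 255],
  [[0, 0, 0], [0, 0.045, 0], 255],
  [[0, 0, 0], [0, 0.052, 0.003], 255],
  [[0, 0, 0], [0, 0.059, 0.006], 255],
])

```text
t: 2.7
eef_pos: [639.6, 298.5, 106.8]
tcp_rot: [3.141, -0.0, 1.307]
ft_force: [-0.5, 0.6, 3.6]
opening: 0.007
```

```bash
python3 - <<'E'
from h import *
w=[]
for th in (45,37,30,22,15,10,5,0):
    a=np.radians(th); r=57
    y=45-r*np.cos(a)+12*np.sin(a)+12; z=60+r*np.sin(a)+12*np.cos(a)
    w.append((b2w([18,y,z]),tool(YB)))
rel(w)
E
```

```text
t 2.7 pos [639.6 298.5 106.8] bench [ 17.6  25.3 106.8] rot [ 3.141 -0.     1.307] F [-0.5  0.6  3.6] open 0.01 q [ 0.34  0.71  1.44 -0.    0.99  0.61]
  row [0.001, -0.0, -0.004] [0.0004, 0.0001, -0.002]
  row [0.001, -0.0, -0.004] [0.0004, 0.0066, 0.0029]
  row [0.001, -0.0, -0.004] [0.0004, 0.0116, 0.0079]
  row [0.001, -0.0, -0.004] [0.0004, 0.0166, 0.0143]
  row [0.001, -0.0, -0.004] [0.0005, 0.0202, 0.0204]
  row [0.001, -0.0, -0.004] [0.0005, 0.0223, 0.0251]
  row [0.001, -0.0, -0.004] [0.0005, 0.024, 0.0298]
  row [0.001, -0.0, -0.004] [0.0005, 0.0252, 0.0348]
```

Request:
arm_command([
  [[0, 0, -0.004], [0, 0.007, 0.003], 255],
  [[0, 0, -0.004], [0, 0.012, 0.008], 255],
  [[0, 0, -0.004], [0, 0.018, 0.014], 255],
  [[0, 0, -0.004], [0, 0.023, 0.02], 255],
  [[0, 0, -0.004], [0, 0.027, 0.025], 255],
  [[0, 0, -0.004], [0, 0.03, 0.029], 255],
  [[0, 0, -0.004], [0, 0.032, 0.032], 255],
  [[0, 0, -0.004], [0, 0.032, 0.032], 255],
])

```text
t: 3.5
eef_pos: [669.9, 290.2, 74.3]
tcp_rot: [-3.141, 0.0, 1.311]
ft_force: [-1.1, 0.1, -0.8]
opening: 0.001
```

```bash
python3 - <<'E'
from h import *
rel([])
E
```

```text
t 3.5 pos [669.9 290.2  74.3] bench [17.3 -6.1 74.3] rot [-3.141  0.     1.311] F [-1.1  0.1 -0.8] open 0.0 q [ 0.32  0.78  1.39 -0.    0.97  0.58]
```

Request:
arm_command([
  [[0, 0, 0], [0, 0.005, 0.001], 255],
  [[0, 0, 0], [0, 0.01, 0.002], 255],
  [[0, 0, 0], [0, 0.01, 0.003], 255],
  [[0, 0, 0], [0, 0.01, 0.003], 255],
])

```text
t: 3.9
eef_pos: [680.2, 287.6, 72.4]
tcp_rot: [3.14, -0.001, 1.311]
ft_force: [1.6, 0.5, 2.5]
opening: 0.004
```

Request:
arm_command([
  [[0, 0, 0], [0, 0, 0.001], 255],
  [[0, 0, 0], [0, 0, 0.001], 255],
  [[0, 0, 0], [0, 0, 0.001], 255],
])

```text
t: 4.2
eef_pos: [680.2, 287.7, 72.3]
tcp_rot: [3.139, -0.001, 1.311]
ft_force: [-0.1, -2.3, 8.5]
opening: 0.004
```

Request:
arm_command([
  [[0, 0, 0], [0, 0, 0.001], 255],
  [[0, 0, 0], [0, 0, 0.001], 255],
  [[0, 0, 0], [0, 0, 0.001], 255],
])

```text
t: 4.5
eef_pos: [680.2, 287.7, 72.2]
tcp_rot: [3.139, -0.001, 1.311]
ft_force: [-2.3, -3.5, 15.4]
opening: 0.007
```

Request:
arm_command([
  [[0, 0, 0], [0, 0, -0.05], 255],
  [[0, 0, 0], [0, 0, -0.1], 255],
  [[0, 0, 0], [0, 0, -0.15], 255],
  [[0, 0, 0], [0, 0, -0.2], 255],
  [[0, 0, 0], [0, 0, -0.255], 150],
  [[0, 0, 0], [0, 0, -0.255], 0],
  [[0, 0, 0], [0, 0, -0.255], 0],
])

```text
t: 5.2
eef_pos: [679.4, 287.9, 326.4]
tcp_rot: [3.139, -0.002, 1.311]
ft_force: [0.2, -0.8, -0.1]
opening: 0.2
```

```bash
python3 - <<'E'
from h import *
from cell import read_camera
rel([([496,-358,200],tool(np.radians(-2.65))),([496,-358,320],tool(np.radians(-2.65)))])
p,d=read_camera("wrist"); cv2.imwrite("pics/w2.png",p)
E
```

```text
t 5.2 pos [679.4 287.9 326.4] bench [ 17.5 -15.9 326.4] rot [ 3.139e+00 -2.000e-03  1.311e+00] F [ 0.2 -0.8 -0.1] open 0.2 q [0.31 0.6  1.07 0.   1.47 0.57]
  row [0.001, -0.003, 1.357] [-0.6715, -0.0115, 0.1253]
  row [0.001, -0.003, 1.357] [-0.6713, -0.0112, 0.0053]
```

View pics/w2.png

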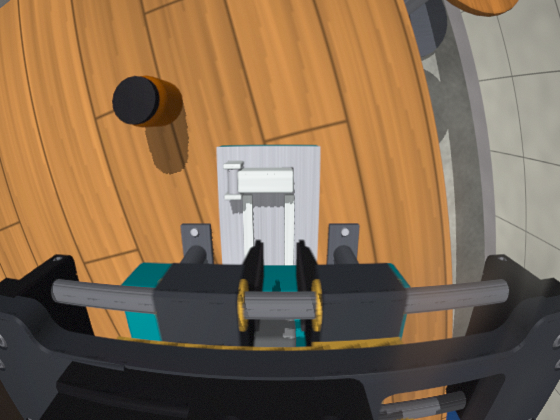

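Request:
arm_command([
  [[0, 0, 1.357], [-0.671, -0.011, 0.0], 0],
  [[0, 0, 1.357], [-0.671, -0.011, 0.0], 0],
  [[0, 0, 1.357], [-0.671, -0.011, 0.0], 0],
  [[0, 0, 1.357], [-0.671, -0.011, 0.0], 0],
  [[0, 0, 1.357], [-0.671, -0.011, 0.0], 0],
  [[0, 0, 1.357], [-0.671, -0.011, 0.0], 0],
  [[0, 0, 1.357], [-0.671, -0.011, 0.0], 0],
  [[0, 0, 1.357], [-0.671, -0.011, 0.0], 0],
])

```text
t: 6.05
eef_pos: [568.7, -98.6, 322.7]
tcp_rot: [-3.14, 0.003, 0.105]
ft_force: [1.2, -0.2, -0.1]
opening: 0.919
```

```bash
python3 - <<'E'
from h import *
rel([([496,-358,200],tool(np.radians(-2.65)))])
E
```

```text
t 6.05 pos [568.7 -98.6 322.7] bench [-384.4   -8.4  322.7] rot [-3.14e+00  3.00e-03  1.05e-01] F [ 1.2 -0.2 -0.1] open 0.92 q [-0.29  0.33  1.52  0.    1.29  1.18]
  row [-0.001, 0.003, 0.151] [-0.0991, 0.2505, 0.1227]
```

Request:
arm_command([
  [[0, 0, 0.151], [-0.099, 0.25, 0.122], 0],
  [[0, 0, 0.151], [-0.099, 0.25, 0.122], 0],
  [[0, 0, 0.151], [-0.099, 0.25, 0.122], 0],
  [[0, 0, 0.151], [-0.099, 0.25, 0.122], 0],
  [[0, 0, 0.151], [-0.099, 0.25, 0.122], 0],
  [[0, 0, 0.151], [-0.099, 0.25, 0.122], 0],
  [[0, 0, 0.151], [-0.099, 0.25, 0.122], 0],
  [[0, 0, 0.151], [-0.099, 0.25, 0.122], 0],
])

```text
t: 6.85
eef_pos: [498.4, -356.5, 200.5]
tcp_rot: [-3.139, 0.003, -0.042]
ft_force: [0.6, 0.6, -0.5]
opening: 0.999
```

```bash
python3 - <<'E'
from h import *
from cell import read_camera,get_calibration
rel([([496,-358,60],tool(np.radians(-2.65))),([496,-358,15],tool(np.radians(-2.65)))])
c=get_calibration("wrist");p,d=read_camera("wrist"); cv2.imwrite("pics/w3.png",p)
np.savez("pics/w3.npz",p=p,d=d,W=c["world_from_camera"],v=c["vfov"],c=[c["cx"],c["cy"]])
z=np.load("pics/w3.npz");f=210/np.tan(np.radians(float(z["v"]))/2)
v,u=np.mgrid[:420,:560];du=u-z["c"][0];dv=v-z["c"][1];r=np.hypot(du,dv)+1e-9;th=r/f
P=np.stack([d*np.tan(th)*du/r,d*np.tan(th)*dv/r,d],-1)@z["W"][:3,:3].T+z["W"][:3,3]
m=((P[...,2]>34)&(P[...,2]<46)&(d>0)&(th<1.2)).astype(np.uint8)
k,l,s,ce=cv2.connectedComponentsWithStats(m)
for i in range(1,k):
    if s[i,4]>500: print(ce[i].round(),s[i],[np.round(q,1) for q in cv2.minAreaRect(P[l==i][:,:2].astype(np.float32))])
E
```

```text
t 6.85 pos [ 498.4 -356.5  200.5] bench [-651.7   -6.7  200.5] rot [-3.139e+00  3.000e-03 -4.200e-02] F [ 0.6  0.6 -0.5] open 1.0 q [-0.73  0.49  1.6   0.    1.05  0.88]
  row [-0.003, 0.003, 0.004] [-0.0018, 0.002, 0.1405]
  row [-0.003, 0.003, 0.004] [-0.0017, 0.0022, 0.1855]
[282. 191.] [ 263  119   40  147 5580] [array([ 496.8, -359. ]), array([ 40.2, 159.2]), np.float64(87.1)]
[419. 198.] [ 398  131   42  139 4488] [array([ 482.9, -514. ]), array([ 41.4, 160.5]), np.float64(89.8)]
```

View pics/w3.png

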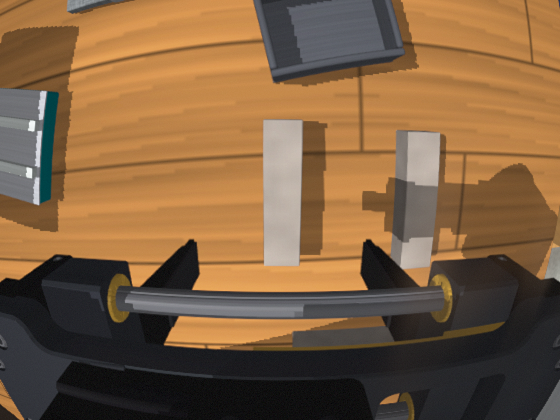

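Request:
arm_command([
  [[-0.003, 0.003, 0.006], [-0.002, 0.003, 0.05], 0],
  [[-0.003, 0.003, 0.006], [-0.002, 0.003, 0.1], 0],
  [[-0.003, 0.003, 0.006], [-0.002, 0.003, 0.15], 0],
  [[-0.003, 0.003, 0.006], [-0.002, 0.003, 0.175], 0],
  [[-0.003, 0.003, 0.006], [-0.002, 0.003, 0.186], 0],
  [[-0.003, 0.003, 0.006], [-0.002, 0.003, 0.186], 0],
  [[-0.003, 0.003, 0.006], [-0.002, 0.003, 0.186], 0],
])

```text
t: 7.6
eef_pos: [498.3, -359.3, 18.3]
tcp_rot: [3.137, -0.005, -0.045]
ft_force: [1.0, -0.8, -0.3]
opening: 1.001
```

```bash
python3 - <<'E'
from h import *
rel([([496.5,-358.7,14],tool(-.048))])
E
```

```text
t 7.6 pos [ 498.3 -359.3   18.3] bench [-654.4   -7.3   18.3] rot [ 3.137 -0.005 -0.045] F [ 1.  -0.8 -0.3] open 1.0 q [-0.73  0.72  1.75 -0.    0.67  0.88]
  row [0.004, -0.005, 0.003] [-0.0018, -0.0006, 0.0043]
```

Request:
arm_command([
  [[0.002, -0.003, 0.002], [-0.002, 0, 0.004], 0],
  [[0.002, -0.003, 0.002], [-0.002, 0, 0.004], 0],
  [[0.002, -0.003, 0.002], [-0.002, 0, 0.004], 255],
  [[0.002, -0.003, 0.002], [-0.002, 0, 0.004], 255],
  [[0.002, -0.003, 0.002], [-0.002, 0, 0.004], 255],
  [[0.002, -0.003, 0.002], [-0.002, 0, 0.004], 255],
  [[0.002, -0.003, 0.002], [-0.002, 0, 0.004], 255],
  [[0.002, -0.003, 0.002], [-0.002, 0, 0.004], 255],
])

```text
t: 8.4
eef_pos: [495.4, -359.3, 12.8]
tcp_rot: [3.141, 0.0, -0.048]
ft_force: [-0.2, 1.0, -0.6]
opening: 0.553
```

```bash
python3 - <<'E'
from h import *
rel([([496.5,-358.7,14],tool(-.048))])
E
```

```text
t 8.4 pos [ 495.4 -359.3   12.8] bench [-655.2   -4.5   12.8] rot [ 3.141  0.    -0.048] F [-0.2  1.  -0.6] open 0.55 q [-0.74  0.73  1.75 -0.    0.66  0.88]
  row [0.001, 0.0, -0.0] [0.0011, -0.0006, -0.0012]
```

Request:
arm_command([
  [[0, 0, 0], [0.001, 0, -0.002], 255],
  [[0, 0, 0], [0.001, 0, -0.002], 255],
  [[0, 0, 0], [0.001, 0, -0.002], 255],
  [[0, 0, 0], [0.001, 0, -0.002], 255],
  [[0, 0, 0], [0.001, 0, -0.002], 255],
  [[0, 0, 0], [0.001, 0, -0.002], 255],
])

```text
t: 9.0
eef_pos: [496.6, -359.3, 15.1]
tcp_rot: [3.141, -0.0, -0.048]
ft_force: [0.5, 2.2, 4.4]
opening: 0.413
```

```bash
python3 - <<'E'
from h import *
rel([])
E
```

```text
t 9.0 pos [ 496.6 -359.3   15.1] bench [-654.9   -5.7   15.1] rot [ 3.141 -0.    -0.048] F [0.5 2.2 4.4] open 0.41 q [-0.73  0.72  1.75 -0.    0.67  0.89]
```

Request:
arm_command([
  [[0, 0, 0], [0, 0, -0.02], 255],
  [[0, 0, 0], [0, 0, -0.05], 255],
  [[0, 0, 0], [0, 0, -0.1], 255],
  [[0, 0, 0], [0, 0, -0.14], 255],
  [[0, 0, 0], [0, 0, -0.14], 255],
])

```text
t: 9.5
eef_pos: [497.7, -360.4, 159.3]
tcp_rot: [3.136, -0.006, -0.048]
ft_force: [0.1, -0.6, -7.5]
opening: 0.421
```

```bash
python3 - <<'E'
from h import *
from cell import read_camera,get_calibration
rel([(b2w([-262,0,150]),tool(YB))])
s,p,r=st();W=get_calibration("wrist")["world_from_camera"]
print("cam in tool",r.inv().apply(W[:3,3]-p).round(0),r.inv().apply(W[:3,2]))
pc,d=read_camera("wrist"); cv2.imwrite("pics/w4.png",pc)
E
```

```text
t 9.5 pos [ 497.7 -360.4  159.3] bench [-655.7   -7.   159.3] rot [ 3.136 -0.006 -0.048] F [ 0.1 -0.6 -7.5] open 0.42 q [-0.73  0.53  1.65 -0.    0.95  0.89]
  row [0.009, -0.001, -1.359] [0.0759, -0.3864, 0.0075]
cam in tool [  75.    0. -170.] [-2.68788207e-01  6.22934500e-04  9.63199103e-01]
```

View pics/w4.png

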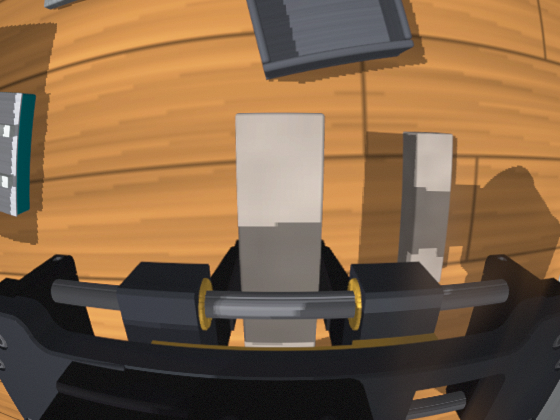

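```bash
python3 - <<'E'
from h import *
rel([(b2w([-282,0,150]),tool(YB))])
E
```

```text
t 9.55 pos [ 496.6 -359.5  156.1] bench [-655.1   -5.8  156.1] rot [ 3.139e+00 -2.000e-03 -4.800e-02] F [-0.3  0.4 -7.6] open 0.42 q [-0.73  0.53  1.66 -0.    0.95  0.89]
  row [0.004, 0.0, -1.359] [0.0728, -0.366, 0.0051]
```

Request:
arm_command([
  [[0, 0, -0.13], [0.008, -0.035, 0.0], 255],
  [[0, 0, -0.26], [0.016, -0.07, 0.0], 255],
  [[0, 0, -0.39], [0.024, -0.11, 0.0], 255],
  [[0, 0, -0.53], [0.032, -0.15, 0.0], 255],
  [[0, 0, -0.67], [0.04, -0.19, 0.0], 255],
  [[0, 0, -0.81], [0.048, -0.23, 0.0], 255],
  [[0, 0, -0.95], [0.055, -0.265, 0.0], 255],
  [[0, 0, -1.08], [0.062, -0.3, 0.0], 255],
])

```text
t: 10.35
eef_pos: [571.6, -60.7, 151.5]
tcp_rot: [-3.138, 0.002, 1.038]
ft_force: [0.4, 0.1, -7.2]
opening: 0.418
```

```bash
python3 - <<'E'
from h import *
rel([(b2w([-282,0,130]),tool(YB))])
E
```

```text
t 10.35 pos [571.6 -60.7 151.5] bench [-347.    -1.4  151.5] rot [-3.138e+00  2.000e-03  1.038e+00] F [ 0.4  0.1 -7.2] open 0.42 q [-0.22  0.49  1.75 -0.    0.9   0.31]
  row [-0.004, 0.002, -0.273] [0.0623, -0.0188, 0.0215]
```

Request:
arm_command([
  [[0, 0, -0.1], [0.02, -0.006, 0.0], 255],
  [[0, 0, -0.2], [0.04, -0.012, 0.01], 255],
  [[0, 0, -0.273], [0.062, -0.019, 0.021], 255],
  [[0, 0, -0.273], [0.062, -0.019, 0.021], 255],
  [[0, 0, -0.273], [0.062, -0.019, 0.021], 255],
  [[0, 0, -0.273], [0.062, -0.019, 0.021], 255],
])

```text
t: 10.95
eef_pos: [587.7, -0.1, 132.3]
tcp_rot: [-3.14, 0.001, 1.304]
ft_force: [0.3, 0.6, -7.5]
opening: 0.423
```

```bash
python3 - <<'E'
from h import *
from cell import read_camera,get_calibration
rel([(b2w([-282,0,130]),tool(YB)),(b2w([-282,0,60]),tool(YB))])
c=get_calibration("wrist");p,d=read_camera("wrist"); cv2.imwrite("pics/w5.png",p)
np.savez("pics/w5.npz",p=p,d=d,W=c["world_from_camera"],v=c["vfov"],c=[c["cx"],c["cy"]])
z=np.load("pics/w5.npz");f=210/np.tan(np.radians(float(z["v"]))/2)
v,u=np.mgrid[:420,:560];du=u-z["c"][0];dv=v-z["c"][1];r=np.hypot(du,dv)+1e-9;th=r/f
P=np.stack([d*np.tan(th)*du/r,d*np.tan(th)*dv/r,d],-1)@z["W"][:3,:3].T+z["W"][:3,3]
B=RB.inv().apply((P-O).reshape(-1,3)).reshape(P.shape)
cv2.imwrite("pics/w5c.png",cv2.resize(p[60:260,160:400],None,fx=3,fy=3))
np.save("pics/w5B.npy",B)
for x0 in(-220,-205,-190):
    m=(abs(B[...,0]-x0)<4)&(abs(B[...,1])<90)&(th<1.4)
    b=B[m]
    for lo,hi,n in((36,46,"rail"),(20,36,"floor")):
        k=b[(b[:,2]>lo)&(b[:,2]<hi)]; print(x0,n,np.round(np.sort(k[:,1])[::4],0).tolist())
m=(B[...,2]>120)&(B[...,2]<170)&(B[...,0]<-200)&(abs(B[...,1])<30)
k=B[m]; print("prism",k.min(0),k.max(0),len(k))
E
```

```text
t 10.95 pos [ 5.877e+02 -1.000e-01  1.323e+02] bench [-284.4   -1.4  132.3] rot [-3.140e+00  1.000e-03  1.304e+00] F [ 0.3  0.6 -7.5] open 0.42 q [-0.11  0.53  1.74 -0.    0.87  0.16]
  row [-0.002, 0.001, -0.007] [0.0023, -0.0014, 0.0023]
  row [-0.002, 0.001, -0.007] [0.0024, -0.0012, 0.0723]
-220 rail [-37.0, 35.0, 35.0, 35.0, 35.0, 36.0, 36.0, 36.0, 37.0, 37.0]
-220 floor [-75.0, -74.0, -74.0, -74.0, -73.0, -73.0, -72.0, -72.0, -72.0, -71.0, -71.0, -71.0, -70.0, -70.0, -70.0, -69.0, -69.0, -69.0, -68.0, -68.0, -68.0, -67.0, -67.0, -66.0, -66.0, -65.0, -65.0, -65.0, -64.0, -64.0, -63.0, -63.0, -63.0, -62.0, -62.0, -62.0, -61.0, -61.0, -61.0, -60.0, -60.0, -59.0, -59.0, -58.0, -58.0, -58.0, -57.0, -57.0, -56.0, -56.0, -56.0, -55.0, -55.0, -55.0, -55.0, -54.0, -54.0, -53.0, -53.0, -52.0, -52.0, -51.0, -51.0, -51.0, -50.0, -50.0, -50.0, -49.0, -49.0, -49.0, -48.0, -48.0, -48.0, -47.0, -47.0, -46.0, -46.0, -46.0, -45.0, -45.0, -45.0, -44.0, -44.0, -43.0, -43.0, -43.0, -43.0, -42.0, -42.0, -42.0, -41.0, -41.0, -40.0, -40.0, -40.0, -39.0, -39.0, 39.0, 39.0, 40.0, 40.0, 40.0, 41.0, 41.0,
[... 4018 characters left out ...]
 23.0, 24.0, 24.0, 24.0, 40.0, 40.0, 40.0, 40.0, 41.0, 41.0, 42.0, 42.0, 42.0, 43.0, 43.0, 44.0, 44.0, 45.0, 45.0, 45.0, 46.0, 46.0, 46.0, 47.0, 47.0, 47.0, 48.0, 48.0, 48.0, 49.0, 49.0, 50.0, 50.0, 50.0, 51.0, 51.0, 51.0, 51.0, 52.0, 52.0, 52.0, 53.0, 53.0, 54.0, 54.0, 55.0, 55.0, 55.0, 56.0, 56.0, 57.0, 57.0, 57.0, 57.0, 58.0, 58.0, 59.0, 59.0, 59.0, 60.0, 60.0, 61.0, 61.0, 62.0, 62.0, 62.0, 63.0, 63.0, 63.0, 64.0, 64.0, 64.0, 65.0, 65.0, 65.0, 66.0, 66.0, 66.0, 67.0, 67.0, 68.0, 68.0, 68.0, 69.0, 69.0, 70.0, 70.0, 70.0, 71.0, 71.0, 71.0, 72.0, 72.0, 73.0, 73.0, 73.0, 74.0, 74.0, 75.0, 75.0]
prism [-329.31892947  -29.99631175  132.85988853] [-204.18115209   28.1971391   169.99068744] 18068
```

View pics/w5c.png

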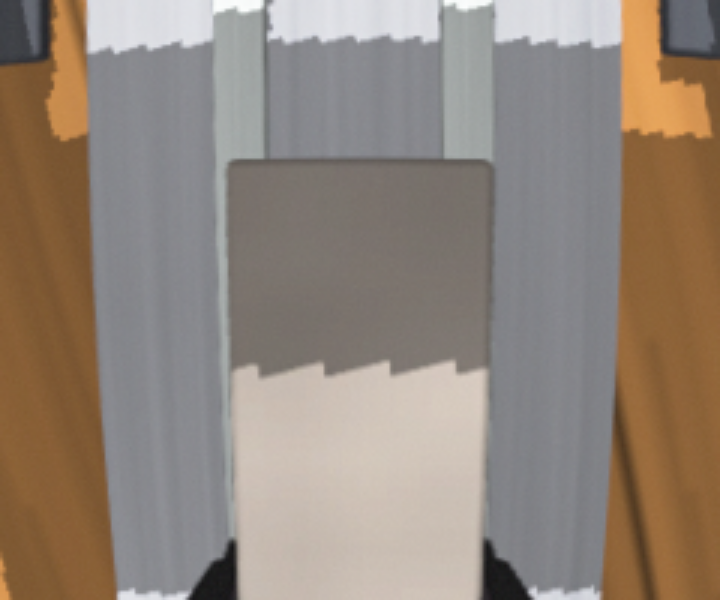

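Request:
arm_command([
  [[0, 0, -0.007], [0.001, -0.0015, 0.025], 255],
  [[0, 0, -0.007], [0.001, -0.0015, 0.05], 255],
  [[0, 0, -0.007], [0.001, -0.0015, 0.068], 255],
  [[0, 0, -0.007], [0.001, -0.0015, 0.068], 255],
  [[0, 0, -0.007], [0.001, -0.0015, 0.068], 255],
])

```text
t: 11.5
eef_pos: [587.3, 1.1, 65.9]
tcp_rot: [3.141, 0.001, 1.311]
ft_force: [-0.1, 0.4, -6.8]
opening: 0.418
```

```bash
cat >wl.py <<'E'
from h import *
from cell import read_camera,get_calibration
import sys
n=sys.argv[1]
c=get_calibration("wrist");p,d=read_camera("wrist")
f=210/np.tan(np.radians(float(c["vfov"]))/2);W=np.array(c["world_from_camera"])
v,u=np.mgrid[:420,:560];du=u-c["cx"];dv=v-c["cy"];r=np.hypot(du,dv)+1e-9;th=r/f
P=np.stack([d*np.tan(th)*du/r,d*np.tan(th)*dv/r,d],-1)@W[:3,:3].T+W[:3,3]
B=RB.inv().apply((P-O).reshape(-1,3)).reshape(P.shape)
np.savez("pics/"+n+".npz",p=p,B=B); cv2.imwrite("pics/"+n+".png",p)
cv2.imwrite("pics/"+n+"c.png",cv2.resize(p[60:260,160:400],None,fx=3,fy=3))
E
python3 wl.py w6; python3 - <<'E'
from h import *
rel([(b2w([-282,0.3,47]),tool(YB))])
B=np.load("pics/w6.npz")["B"]
def ext(x0,x1,lo,hi):
    m=(B[...,0]>x0)&(B[...,0]<x1)&(abs(B[...,1])<45)&(B[...,2]>lo)&(B[...,2]<hi);y=B[m][:,1]
    if len(y): print(x0,lo,len(y),np.percentile(y,[0.5,99.5]).round(1))
ext(-195,-180,25,35.5)
for x in(-250,-235,-220): ext(x,x+12,75,100)
m=(B[...,2]>75)&(B[...,2]<100)&(abs(B[...,1])<20)&(B[...,0]<-190)
print("prism top z,front x",np.median(B[m][:,2]),B[m][:,0].max())
E
```

```text
t 11.55 pos [587.6   1.2  66.4] bench [-283.    -0.9   66.4] rot [3.140e+00 1.000e-03 1.311e+00] F [ 0.5  0.7 -6.7] open 0.42 q [-0.11  0.62  1.79 -0.    0.73  0.15]
  row [0.001, 0.001, 0.0] [0.0011, -0.0012, 0.0194]
-195 25 2231 [-44.7  44.8]
-250 75 2148 [-20.   19.6]
-235 75 2287 [-20.   19.6]
-220 75 2350 [-20.   19.4]
prism top z,front x 91.07739779759004 -203.2137632352594
```

View pics/w6c.png

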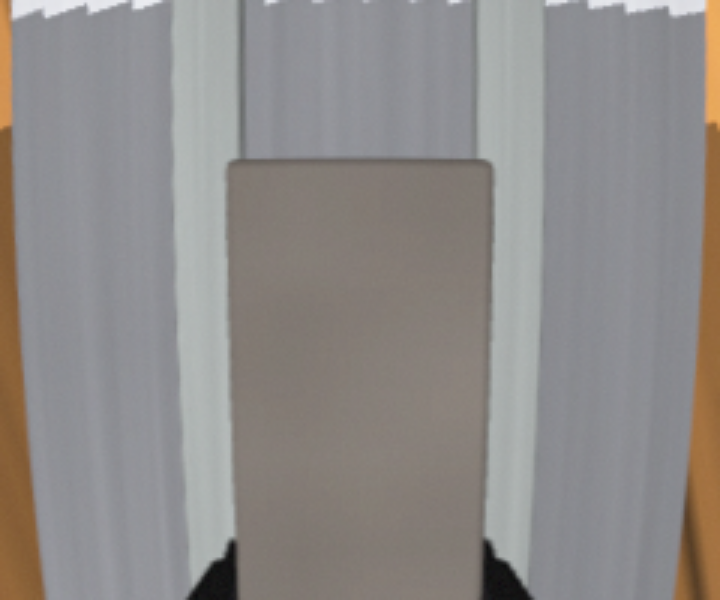

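Request:
arm_command([
  [[0, 0, 0], [0, 0, 0.007], 255],
  [[0, 0, 0], [0, 0, 0.013], 255],
  [[0, 0, 0], [0, 0, 0.018], 255],
  [[0, 0, 0], [0, 0, 0.02], 255],
  [[0, 0, 0], [0, 0, 0.02], 255],
  [[0, 0, 0], [0, 0, 0.02], 255],
])

```text
t: 12.15
eef_pos: [587.2, 1.7, 45.5]
tcp_rot: [3.141, 0.001, 1.312]
ft_force: [-0.8, 0.0, -6.9]
opening: 0.422
```

Request:
arm_command([
  [[0, 0, 0], [0, 0, 0.001], 255],
  [[0, 0, 0], [0, 0, 0.001], 255],
  [[0, 0, 0], [0, 0, 0.001], 255],
])

```text
t: 12.45
eef_pos: [587.3, 1.7, 45.1]
tcp_rot: [3.141, 0.001, 1.312]
ft_force: [-2.9, 0.4, 3.9]
opening: 0.421
```

Request:
arm_command([
  [[0, 0, 0], [0, 0, 0], 0],
  [[0, 0, 0], [0, 0, 0], 0],
  [[0, 0, 0], [0, 0, 0], 0],
  [[0, 0, 0], [0, 0, 0], 0],
  [[0, 0, 0], [0, 0, 0], 0],
  [[0, 0, 0], [0, 0, -0.02], 0],
  [[0, 0, 0], [0, 0, -0.05], 0],
  [[0, 0, 0], [0, 0, -0.1], 0],
])

```text
t: 13.25
eef_pos: [585.9, 1.8, 143.4]
tcp_rot: [-3.137, 0.002, 1.312]
ft_force: [0.3, 0.0, 0.6]
opening: 0.989
```

```bash
python3 wl.py w7; python3 - <<'E'
from h import *
rel([(b2w([-282,0.3,47]),tool(YB))])
B=np.load("pics/w7.npz")["B"]
m=(B[...,2]>63)&(B[...,2]<77)&(abs(B[...,1])<30)&(B[...,0]<-150)
k=B[m];print(np.percentile(k,[.5,50,99.5],axis=0).round(1))
E
```

```text
t 13.3 pos [589.4   1.6 152.7] bench [-282.2   -2.5  152.7] rot [ 3.134 -0.     1.312] F [ 3.1 -0.   7.3] open 0.99 q [-0.11  0.51  1.72 -0.    0.91  0.15]
  row [0.008, -0.0, 0.001] [0.0002, -0.0037, 0.1057]
[[-3.461e+02 -1.980e+01  6.840e+01]
 [-2.673e+02 -2.000e-01  7.030e+01]
 [-2.028e+02  1.990e+01  7.200e+01]]
```

View pics/w7.png

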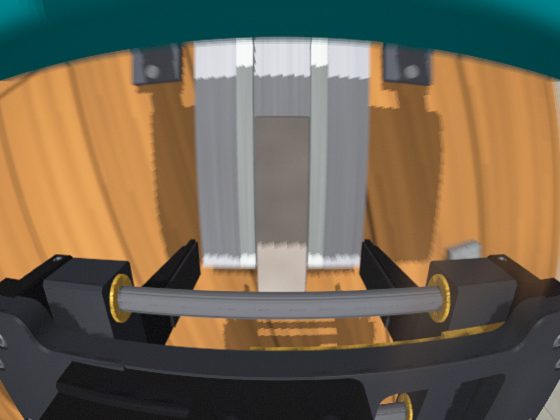

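```bash
python3 - <<'E'
from h import *
rel([(b2w([-420,0.2,150]),tool(YB,.7)),(b2w([-400,0.2,43]),tool(YB,.7))])
E
```

```text
t 13.3 pos [589.4   1.6 152.7] bench [-282.2   -2.5  152.7] rot [ 3.134 -0.     1.312] F [ 3.1 -0.   7.3] open 0.99 q [-0.11  0.51  1.72 -0.    0.91  0.15]
  row [0.007, 0.7, 0.004] [-0.1378, -0.0029, 0.0026]
  row [0.007, 0.7, 0.004] [-0.1178, -0.0037, 0.1096]
```

Request:
arm_command([
  [[0, 0.14, 0], [-0.035, -0.001, 0], 0],
  [[0, 0.28, 0], [-0.07, -0.002, 0], 100],
  [[0, 0.42, 0], [-0.1, -0.003, 0], 255],
  [[0, 0.56, 0], [-0.13, -0.003, 0], 255],
  [[0, 0.7, 0], [-0.138, -0.003, 0], 255],
  [[0, 0.7, 0], [-0.138, -0.003, 0], 255],
  [[0, 0.7, 0], [-0.138, -0.003, 0], 255],
  [[0, 0.7, 0], [-0.138, -0.003, 0], 255],
])

```text
t: 14.1
eef_pos: [549.0, -130.0, 144.8]
tcp_rot: [3.141, -0.697, 1.313]
ft_force: [0.7, 0.5, -0.5]
opening: 0.469
```

```bash
python3 - <<'E'
from h import *
rel([(b2w([-400,0.2,100]),tool(YB,.7)),(b2w([-395,0.2,43]),tool(YB,.7))])
E
```

```text
t 14.1 pos [ 549.  -130.   144.8] bench [-419.8    2.6  144.8] rot [ 3.141 -0.697  1.313] F [ 0.7  0.5 -0.5] open 0.47 q [-0.65  0.6   1.78  0.7   1.17 -0.81]
  row [-0.001, 0.003, 0.002] [-0.0136, 0.0024, 0.0471]
  row [-0.001, 0.003, 0.002] [-0.0463, 0.0024, 0.094]
```

Request:
arm_command([
  [[0, 0.003, 0.002], [-0.014, 0.0025, 0.047], 255],
  [[0, 0.003, 0.002], [-0.03, 0.0025, 0.07], 255],
  [[0, 0.003, 0.002], [-0.046, 0.0025, 0.094], 255],
  [[0, 0.003, 0.002], [-0.046, 0.0025, 0.094], 255],
  [[0, 0.003, 0.002], [-0.046, 0.0025, 0.094], 255],
  [[0, 0.003, 0.002], [-0.046, 0.0025, 0.094], 255],
])

```text
t: 14.7
eef_pos: [558.5, -106.9, 44.7]
tcp_rot: [3.14, -0.701, 1.312]
ft_force: [0.7, 0.0, -0.6]
opening: 0.014
```

```bash
python3 - <<'E'
from h import *
rel([(b2w([x,0.2,43]),tool(YB,.7)) for x in(-375,-300,-200,-180,-168)])
E
python3 wl.py w8
```

```text
t 14.7 pos [ 558.5 -106.9   44.7] bench [-395.1   -0.6   44.7] rot [ 3.14  -0.701  1.312] F [ 0.7  0.  -0.6] open 0.01 q [-0.61  0.75  1.84  0.8   1.   -0.95]
  row [0.001, -0.001, 0.001] [0.0142, -0.0008, 0.0142]
  row [0.001, -0.001, 0.001] [0.0716, -0.0007, 0.0626]
  row [0.001, -0.001, 0.001] [0.148, -0.0007, 0.1271]
  row [0.001, -0.001, 0.001] [0.1633, -0.0007, 0.14]
  row [0.001, -0.001, 0.001] [0.1724, -0.0006, 0.1478]
```

View pics/w8.png

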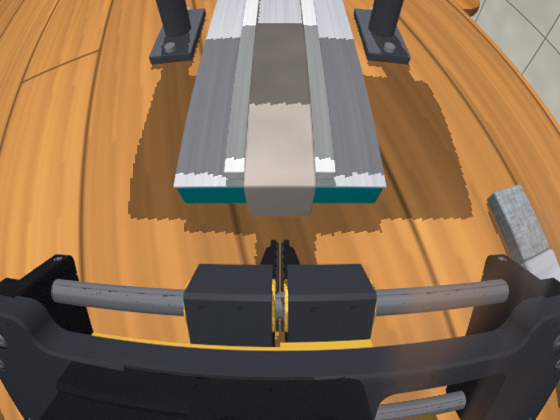

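Request:
arm_command([
  [[0, 0, 0], [0.008, -0.0005, 0.007], 255],
  [[0, 0, 0], [0.013, -0.0005, 0.012], 255],
  [[0, 0, 0], [0.017, -0.0005, 0.0153], 255],
  [[0, 0, 0], [0.021, -0.0005, 0.0187], 255],
  [[0, 0, 0], [0.025, -0.0005, 0.022], 255],
  [[0, 0, 0], [0.029, -0.0005, 0.0254], 255],
  [[0, 0, 0], [0.033, -0.0005, 0.0288], 255],
  [[0, 0, 0], [0.037, -0.0005, 0.032], 255],
])

```text
t: 15.55
eef_pos: [570.3, -60.0, 42.6]
tcp_rot: [-3.142, -0.701, 1.31]
ft_force: [-1.8, -5.3, 1.5]
opening: 0.006
```

```bash
python3 - <<'E'
from h import *
rel([(b2w([x,0.2,43]),tool(YB,.7)) for x in(-300,-200,-180,-168)])
E
```

```text
t 15.55 pos [570.3 -60.   42.6] bench [-3.467e+02  1.000e-01  4.260e+01] rot [-3.142 -0.701  1.31 ] F [-1.8 -5.3  1.5] open 0.01 q [-0.53  0.75  1.87  0.86  0.96 -0.93]
  row [0.001, -0.001, -0.001] [0.0359, -0.0001, 0.0298]
  row [0.001, -0.001, -0.001] [0.1123, -0.0002, 0.0943]
  row [0.001, -0.001, -0.001] [0.1276, -0.0003, 0.1072]
  row [0.001, -0.001, -0.001] [0.1368, -0.0003, 0.1149]
```

Request:
arm_command([
  [[0, 0, 0], [0.0076, 0, 0.0064], 255],
  [[0, 0, 0], [0.0153, 0, 0.0129], 255],
  [[0, 0, 0], [0.023, 0, 0.0193], 255],
  [[0, 0, 0], [0.0306, 0, 0.0258], 255],
  [[0, 0, 0], [0.0382, 0, 0.0322], 255],
  [[0, 0, 0], [0.0459, 0, 0.0386], 255],
  [[0, 0, 0], [0.0535, 0, 0.0451], 255],
  [[0, 0, 0], [0.0612, 0, 0.0515], 255],
])

```text
t: 16.35
eef_pos: [590.8, 17.8, 42.7]
tcp_rot: [-3.141, -0.701, 1.309]
ft_force: [-0.8, -4.5, 0.2]
opening: 0.002
```

```bash
python3 - <<'E'
from h import *
rel([(b2w([x,0.2,43]),tool(YB,.7)) for x in(-200,-180,-168)])
E
python3 wl.py w9
```

```text
t 16.35 pos [590.8  17.8  42.7] bench [-266.3    0.3   42.7] rot [-3.141 -0.701  1.309] F [-0.8 -4.5  0.2] open 0.0 q [-0.39  0.74  1.88  0.96  0.9  -0.89]
  row [0.0, -0.001, -0.001] [0.0508, 0.0, 0.0425]
  row [0.0, -0.001, -0.001] [0.0661, -0.0, 0.0554]
  row [0.0, -0.001, -0.001] [0.0753, -0.0, 0.0632]
```

View pics/w9.png

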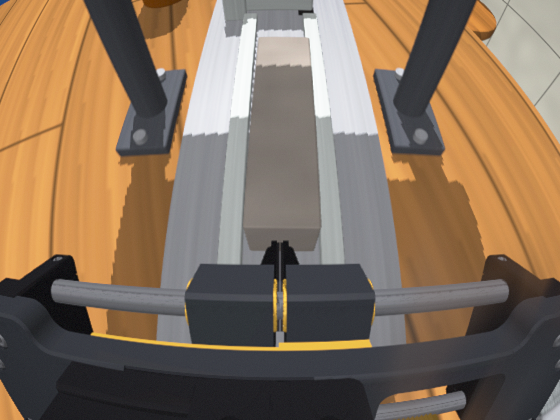

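Request:
arm_command([
  [[0, 0, 0], [0.0076, 0, 0.0064], 255],
  [[0, 0, 0], [0.0153, 0, 0.0129], 255],
  [[0, 0, 0], [0.023, 0, 0.0193], 255],
  [[0, 0, 0], [0.0306, 0, 0.0258], 255],
  [[0, 0, 0], [0.0382, 0, 0.0322], 255],
  [[0, 0, 0], [0.0459, 0, 0.0386], 255],
  [[0, 0, 0], [0.052, 0, 0.0437], 255],
  [[0, 0, 0], [0.0559, 0, 0.0469], 255],
])

```text
t: 17.2
eef_pos: [609.3, 89.0, 42.9]
tcp_rot: [-3.14, -0.702, 1.31]
ft_force: [-1.4, -4.0, -0.6]
opening: 0.003
```

```bash
python3 - <<'E'
from h import *
rel([(b2w([x,0.2,43]),tool(YB,.7)) for x in(-180,-168)])
E
python3 wl.py w10
```

```text
t 17.2 pos [609.3  89.   42.9] bench [-192.6    0.7   42.9] rot [-3.14  -0.702  1.31 ] F [-1.4 -4.  -0.6] open 0.0 q [-0.26  0.75  1.87  1.04  0.85 -0.84]
  row [-0.001, -0.002, -0.001] [0.0097, 0.0005, 0.0081]
  row [-0.001, -0.002, -0.001] [0.0188, 0.0005, 0.0158]
```

View pics/w10.png

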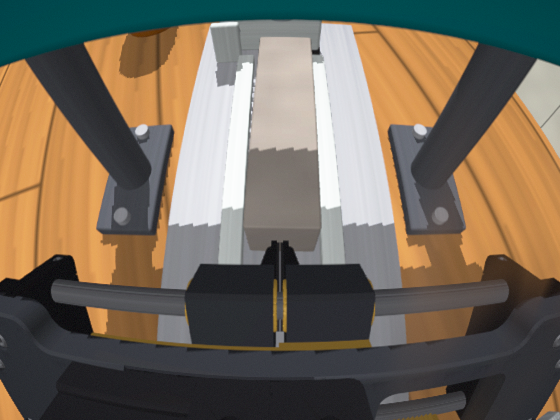

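Request:
arm_command([
  [[0, 0, 0], [0.0023, 0, 0.0019], 255],
  [[0, 0, 0], [0.0046, 0, 0.0038], 255],
  [[0, 0, 0], [0.0069, 0, 0.0058], 255],
  [[0, 0, 0], [0.0088, 0.0003, 0.0074], 255],
  [[0, 0, 0], [0.0103, 0.0003, 0.0087], 255],
  [[0, 0, 0], [0.0115, 0.0003, 0.0097], 255],
  [[0, 0, 0], [0.0122, 0.0003, 0.0103], 255],
  [[0, 0, 0], [0.0122, 0.0003, 0.0103], 255],
])

```text
t: 18.05
eef_pos: [613.7, 103.6, 43.0]
tcp_rot: [-3.14, -0.702, 1.309]
ft_force: [-0.5, -2.9, -0.7]
opening: 0.007
```

```bash
python3 - <<'E'
from h import *
rel([(b2w([x,0.2,43]),tool(YB,.7)) for x in(-168,)])
E
python3 wl.py w11;python3 - <<'E'
import numpy as np
B=np.load("pics/w11.npz")["B"]
m=(B[...,2]>66)&(B[...,2]<74)&(abs(B[...,1])<17);x=B[m][:,0]
print(np.histogram(x,bins=np.arange(-200,40,5)))
E
```

```text
t 18.05 pos [613.7 103.6  43. ] bench [-177.4    0.2   43. ] rot [-3.14  -0.702  1.309] F [-0.5 -2.9 -0.7] open 0.01 q [-0.23  0.75  1.87  1.05  0.84 -0.82]
  row [-0.001, -0.002, -0.001] [0.0072, -0.0, 0.0061]
(array([  0,   4, 181, 130,   0,   0, 700, 596, 572, 542, 513, 516, 487,
       458, 447, 437, 398, 384, 374, 348, 346, 315, 304, 300, 276, 260,
       246, 246, 230, 229, 213, 191,  95,   0,   0,   0,   0,   0,   0,
         0,   0,   0,   0,   0,   0,   0,   0]), array([-200, -195, -190, -185, -180, -175, -170, -165, -160, -155, -150,
       -145, -140, -135, -130, -125, -120, -115, -110, -105, -100,  -95,
        -90,  -85,  -80,  -75,  -70,  -65,  -60,  -55,  -50,  -45,  -40,
        -35,  -30,  -25,  -20,  -15,  -10,   -5,    0,    5,   10,   15,
         20,   25,   30,   35]))
```

Request:
arm_command([
  [[0, 0, 0], [0.0008, 0, 0.0007], 255],
  [[0, 0, 0], [0.0015, 0, 0.0013], 255],
  [[0, 0, 0], [0.0023, 0, 0.0019], 255],
  [[0, 0, 0], [0.0031, 0, 0.0026], 255],
  [[0, 0, 0], [0.0038, 0, 0.0032], 255],
  [[0, 0, 0], [0.0046, 0, 0.0039], 255],
  [[0, 0, 0], [0.005, 0, 0.0042], 255],
  [[0, 0, 0], [0.0054, 0, 0.0045], 255],
])

```text
t: 18.9
eef_pos: [615.5, 110.3, 43.1]
tcp_rot: [-3.14, -0.702, 1.309]
ft_force: [-0.7, -3.5, -2.2]
opening: 0.004
```

```bash
python3 - <<'E'
from h import *
rel([])
E
```

```text
t 18.9 pos [615.5 110.3  43.1] bench [-170.5    0.2   43.1] rot [-3.14  -0.702  1.309] F [-0.7 -3.5 -2.2] open 0.0 q [-0.22  0.75  1.86  1.06  0.83 -0.82]
```

Now 0.5 mm per row.

Request:
arm_command([
  [[0, 0, 0], [0.0004, 0, 0.0003], 255],
  [[0, 0, 0], [0.0008, 0, 0.0006], 255],
  [[0, 0, 0], [0.0012, 0, 0.001], 255],
  [[0, 0, 0], [0.0015, 0, 0.0013], 255],
  [[0, 0, 0], [0.0015, 0, 0.0013], 255],
])

```text
t: 19.4
eef_pos: [616.0, 112.3, 43.1]
tcp_rot: [-3.14, -0.702, 1.309]
ft_force: [-0.9, -3.5, -1.4]
opening: 0.004
```

Request:
arm_command([
  [[0, 0, 0], [0.0004, 0, 0.0003], 255],
  [[0, 0, 0], [0.0008, 0, 0.0006], 255],
  [[0, 0, 0], [0.0012, 0, 0.001], 255],
  [[0, 0, 0], [0.0012, 0, 0.001], 255],
])

```text
t: 19.8
eef_pos: [616.4, 113.1, 43.0]
tcp_rot: [-3.141, -0.701, 1.309]
ft_force: [-3.8, -8.0, -0.2]
opening: 0.005
```

Request:
arm_command([
  [[0, 0, 0], [0.0004, 0, 0.0003], 255],
  [[0, 0, 0], [0.0008, 0, 0.0006], 255],
  [[0, 0, 0], [0.0008, 0, 0.0006], 255],
])

```text
t: 20.1
eef_pos: [616.7, 113.4, 42.9]
tcp_rot: [-3.141, -0.7, 1.309]
ft_force: [-5.1, -13.2, 0.3]
opening: 0.006
```

```bash
python3 - <<'E'
from h import *
rel([])
E
python3 wl.py w12
```

```text
t 20.1 pos [616.7 113.4  42.9] bench [-167.2   -0.2   42.9] rot [-3.141 -0.7    1.309] F [ -5.1 -13.2   0.3] open 0.01 q [-0.21  0.75  1.86  1.06  0.83 -0.81]
```

View pics/w12.png

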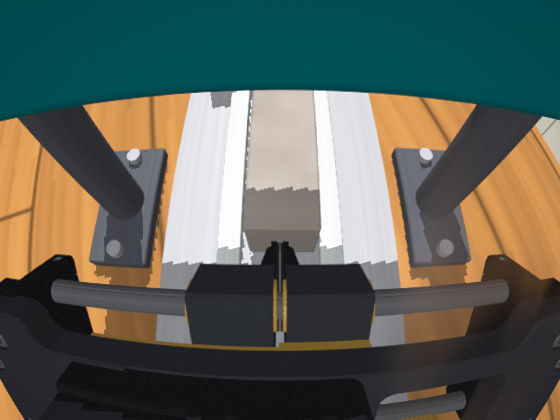

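Request:
arm_command([
  [[0, 0, 0], [-0.008, 0, -0.0064], 255],
  [[0, 0, 0], [-0.023, 0, -0.0193], 255],
  [[0, 0, 0], [-0.046, 0, -0.0386], 255],
  [[0, 0, 0], [-0.084, 0, -0.071], 255],
  [[0, 0, 0], [-0.115, 0, -0.097], 255],
  [[0, 0, 0], [-0.115, 0, -0.097], 255],
])

```text
t: 20.75
eef_pos: [577.9, -34.9, 43.1]
tcp_rot: [-3.141, -0.702, 1.306]
ft_force: [0.4, 0.2, -0.3]
opening: 0.004
```

```bash
python3 wl.py w13;python3 - <<'E'
from h import *
from cell import read_camera
rel([])
B=np.load("pics/w13.npz")["B"]
m=(B[...,2]>66)&(B[...,2]<74)&(abs(B[...,1])<24)&(B[...,0]>-185)&(B[...,0]<-70);b=B[m]
xs=[];L=[];Rr=[]
for x in range(-150,-60,10):
    k=b[(b[:,0]>x-5)&(b[:,0]<x+5)]
    if len(k)>20: print(x,len(k),k[:,1].min().round(1),k[:,1].max().round(1),np.median(k[:,2]).round(1))
print("rear",np.sort(b[:,0])[:5])
for lo,hi in((-18,-10),(-4,4),(10,18)):
    k=b[(b[:,1]>lo)&(b[:,1]<hi)]; print(lo,np.percentile(k[:,0],[0.3]).round(1))
for n in("top","scene"):
    p,d=read_camera(n); cv2.imwrite(f"pics/{n}F.png",p)
cv2.imwrite("pics/tc.png",cv2.resize(cv2.imread("pics/topF.png")[110:245,115:305],None,fx=4,fy=4,interpolation=cv2.INTER_CUBIC))
E
```

```text
t 20.8 pos [578.  -32.8  43.2] bench [-318.4   -0.4   43.2] rot [-3.141 -0.703  1.306] F [-0.6 -0.4  0.6] open 0.01 q [-0.48  0.74  1.87  0.9   0.94 -0.92]
-150 338 -21.0 18.7 70.1
-140 304 -21.2 18.6 70.1
-130 300 -21.3 18.3 70.1
-120 263 -22.0 18.5 70.1
-110 236 -22.1 18.4 70.1
-100 224 -21.3 18.4 70.0
-90 142 -21.7 17.1 70.1
rear [-162.65815113 -161.52762239 -161.31806051 -161.24422612 -161.06655763]
-18 [-160.8]
-4 [-160.9]
10 [-160.5]
```

View pics/w13.png

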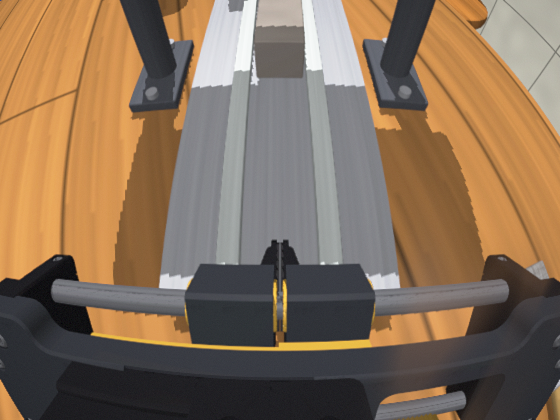

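View pics/tc.png

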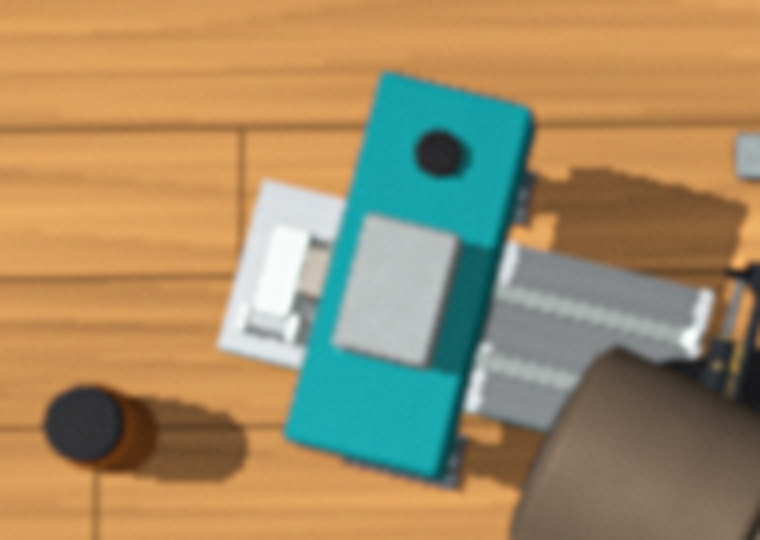

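Request:
arm_command([
  [[0, 0, 0], [0.015, 0, -0.045], 255],
  [[0, 0, 0], [0.05, 0, -0.08], 255],
  [[0, 0, 0], [0.08, 0, -0.12], 255],
  [[0, -0.14, 0], [0.11, 0, -0.16], 255],
  [[0, -0.28, 0], [0.14, 0, -0.195], 255],
  [[0, -0.42, 0], [0.17, 0, -0.22], 255],
  [[0, -0.56, 0], [0.18, 0, -0.23], 255],
  [[0, -0.7, 0], [0.19, 0, -0.23], 255],
])

```text
t: 21.7
eef_pos: [577.6, -32.6, 344.6]
tcp_rot: [3.137, 0.003, 1.312]
ft_force: [-0.5, -0.7, -0.7]
opening: 0.004
```

```bash
python3 - <<'E'
from h import *
rel([(b2w([-50,0,365]),tool(YB))])
E
```

```text
t 21.7 pos [577.6 -32.6 344.6] bench [-318.4    0.   344.6] rot [3.137e+00 3.000e-03 1.312e+00] F [-0.5 -0.7 -0.7] open 0.0 q [-0.17  0.32  1.49 -0.    1.33  0.09]
  row [0.005, 0.003, 0.001] [0.2683, 0.0004, -0.0211]
```

Request:
arm_command([
  [[0, 0, 0], [0.05, 0, -0.01], 255],
  [[0, 0, 0], [0.1, 0, -0.01], 255],
  [[0, 0, 0], [0.15, 0, -0.01], 255],
  [[0, 0, 0], [0.2, 0, -0.01], 255],
  [[0, 0, 0], [0.25, 0, -0.01], 255],
  [[0, 0, 0], [0.27, 0, -0.01], 255],
  [[0, 0, 0], [0.27, 0, -0.01], 255],
  [[0, 0, 0], [0.27, 0, -0.01], 255],
])

```text
t: 22.5
eef_pos: [646.0, 228.0, 351.4]
tcp_rot: [-3.14, -0.002, 1.313]
ft_force: [-0.0, -0.2, -0.3]
opening: 0.003
```

```bash
python3 wl.py w14;python3 - <<'E'
from h import *
rel([])
z=np.load("pics/w14.npz");B=z["B"]
m=(B[...,0]>-40)&(B[...,0]<35)&(abs(B[...,1])<60);v,u=np.where(m);print(u.min(),u.max(),v.min(),v.max())
v0,u0=max(v.min()-10,0),u.min()-10
cv2.imwrite("pics/w14c.png",cv2.resize(z["p"][v0:v0+90,u0:u0+120],None,fx=6,fy=6,interpolation=cv2.INTER_CUBIC)[:600])
for y in(-15,-8,0,8,15):
    k=B[(abs(B[...,1]-y)<1.5)&(B[...,0]>-30)&(B[...,0]<35)&(B[...,2]>20)];k=k[np.argsort(k[:,0])]
    print(y,[(round(float(a[0]),1),round(float(a[2]),1)) for a in k if -14<a[0]<10])
E
```

```text
t 22.55 pos [646.2 227.1 351.7] bench [-49.8   0.5 351.7] rot [-3.140e+00 -2.000e-03  1.312e+00] F [-0.1  0.4 -0.3] open 0.01 q [0.24 0.49 1.19 0.   1.46 0.5 ]
0 558 0 419Traceback (most recent call last):
  File "<stdin>", line 6, in <module>
cv2.error: OpenCV(4.12.0) /io/opencv/modules/imgproc/src/resize.cpp:4208: error: (-215:Assertion failed) !ssize.empty() in function 'resize'
```

View pics/w14c.png

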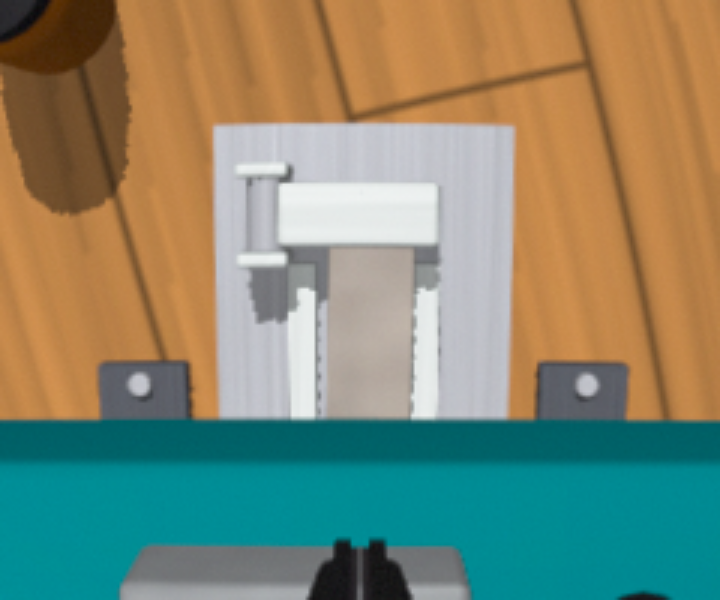

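```bash
python3 - <<'E'
from cell import env
print(env.job_done(), env.state()["t"])
E
```

```text
the job is handed in; nothing more can be done
the job is handed in; nothing more can be done
```

The job is handed in. The flag is down, and the prism lies flat in the lane with its end against the flag.

**What I did:**
- I flipped the flag over and pressed it down while the lane was still empty. It stopped moving while the force rose to about 15 N.
- I then picked up the prism that starts farthest to the robot's left and laid it in the lane with its centre at about x -283. That is farther back than the lane entry point, to keep the wrist camera clear of the crossbeam, so its rear end overhung the base by about 23 mm until I pushed it in.
- I pushed it home with closed fingers leaning back 40°. The last 3 mm went at about 5 mm/s or slower, and the contact force stayed at or below about 14 N.

**Last checks:**
- The final wrist picture shows the prism's end flush and square against the lowered flag.
- The prism's top measures z 70 mm, which means it is flat. Its rear end measures -160.5 to -160.9 mm, against -160 nominal and within the calibration error.
- The prism lies about 1.4 mm off mid-lane towards -y, inside the 3.5 mm play.
- The arm was clear of everything at about 22.6 s.
- I planned the path clear of the jar, mould and brush and saw no sign of contact, but did not measure their final positions.
- The last depth check of the gap at the flag crashed on an image-size error, so flush contact rests on the picture, the force rise and the rear-end position.

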